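# Vent the vacuum chamber and hold its lid open

## Robot

A 6-joint arm with a two-finger parallel gripper is mounted at the origin on a cart in front of the work surface, level with it; the furniture and walls round the work are solid. World frame = base frame: x ahead of the robot, y to its left, z up, the work surface at z = 0. Lengths are in mm, angles in rad, forces in N, time in s.
With the tool pointing down it reaches from about 400 to 925 mm from the base axis. Payload 12.5 kg.
Tool frame: the origin (TCP) lies on the centre line of the jaws, within the pads' length; the fingertips stand finger_overhang ahead of it and the grasp point (between the pads) lies 11 mm behind it (finger_overhang is the distance from the TCP to the fingertips, in mm); z points along the fingers, y is the line along which they close (so a half turn about z gives the same grasp; the last joint's range is limited). The gripper opens to 95 mm and grips with 3 to 60 N. Pads are 20 mm wide; open, the fingers measure 119 mm over their backs; the gripper's body (75 mm by 180 mm) begins 59 mm behind the grasp point.
Start: joints at [-1.349, 0.491, 1.559, -0, 1.092, -0.106], TCP at [201.249, -591.733, 193.161] pointing down, gripper open.
Joint ranges: [-3.1, 3.1], [-0.84, 2.19], [0.05, 2.79], [-1.13, 4.28], [0.06, 2.93], [-2.69, 2.69]. Speed limits (rad/s): [2.22, 2.22, 2.79, 3.14, 3.14, 3.14].

## Interface

Orientations are given as a unit quaternion [w, x, y, z].
In Python, from station import * gives the robot as it stands.
- The arm moves only by the tool servo_tool, never from a script. Its argument "plan" is a list of rows, each an object with "gripper": the finger opening in mm, from 0 to 95.1; "translation": the shift along the tool's x, y, z in mm, a list of three; "angular": the turn, a rotation vector about the tool's x, y, z in degrees, a list of three. In form: [{"gripper": gripper, "translation": [dx, dy, dz], "angular": [wx, wy, wz]}, ...]. A call has exactly 10 rows; each row is the pose to reach, as a shift and turn from the pose commanded when the call began, along the tool's axes at that moment; what a row does not reach only later rows make up. A row lasts 1/12 s, in which the tool goes at most 41.7 mm and 7.16 degrees, less where a joint would pass 70% of its speed; a pose out of reach is approached as far as the arm can. A call with a gripper value outside its range is refused whole. The fingers move at their own pace and stop on an object; the grip force is fixed at half the most. Time passes only in rows, so rows that repeat a pose let the fingers close, or fill a call up. It gives the time, the measured TCP pose, the force, the opening and the grip force at its end, in the units of the state.
- state(): the state, without advancing time (a new reading comes with each control period).
- snapshot(name): name is "scene" or "top" or "wrist"; returns a dict with "color" (480x640x3 uint8, red, green, blue), "z_map" (480x640 float32, mm along the optical axis (not along the pixel's ray), 0 where there is no reading), "camera_matrix" (3x3 intrinsics, pixels), "extrinsics" (4x4, takes a point from camera to world coordinates). Camera axes: x right, y up, looking along -z (the intrinsics and any distortion apply to the point x, -y, -z); pixel columns grow to the right and rows downward; lengths in mm; the calibration is good to about 2 mm. A picture is of the moment at which its call begins.
- hand_in(): hands the job in; it is judged then, once.
The state is a dict: "time": time; "q": joint angles; "joint_vel": joint speeds; "joint_efforts": joint torques, N m; "position": TCP position; "eef_rot": TCP orientation; "ft_force": force on the tool from outside, world axes, zero at the start; "moment": the same for the moment, N m; "width": finger opening in mm; "gripper_force": force on a finger pad.
Only numpy, scipy, OpenCV 4.12 (cv2) and the standard library are available. Lean on these libraries where they do the work, as an engineer would, in place of code of your own. Each camera call takes 0.05 s, during which the arm holds its last target. There are 200 camera calls.

## Task

Let the air back into the small vacuum chamber: push the blue vent plunger on its side fully down for a moment with the lid shut, then let it spring all the way back up. Then raise the chamber's lid by its black handle and hold it open at 50 degrees (the red mark on its degree sector), so that a colleague can take out the specimens; the lid falls shut by itself, so finish while still holding it there with the gripper. Do not knock or shift the things standing round the chamber.

Things in the scene. Friction and masses are not known exactly. Their poses are not given: they have to be found in the camera images.
- chamber: Grey vacuum chamber, 200 x 200 mm, 95 mm high without lid, fixed to the worktop. Origin: centre of its underside. Its z is up, -x its front (gauge, lid handle; towards the robot), +x the hinge side, +y its left side with an aluminium valve block under the plunger. On its right by the hinge a degree sector, radius 55 mm, ticks every 10 degrees, red at 50, up to 60 mm above the shut lid.
- hinge (a point): Middle of the lid's hinge axis; lies in the chamber's frame at x +106, y 0, z +100 mm. The hinge axis runs along the chamber's y.
- lid_bar (a point): Centre of the lid's handle: round black level bar, 12 mm thick, along the chamber's y, between uprights at +-55 mm, 39 mm clear above the lid. Lid shut: in the chamber's frame at x -79, y 0, z +150 mm, that is 185 mm in front of the hinge axis and 50 mm above it; it swings with the lid about that axis. The bar is smooth and can turn between gripper fingers.
- lid (a joint): Lid angle, rad: 0 shut, grows as the front edge swings up and back, stop at 1.3; 50 degrees is 0.873. Lid 200 x 200 x 10 mm, aluminium frame with clear window. Its weight (0.3 to 0.6 kg) and a spring close it: about 4 to 7 N at the handle; let go, it falls shut.
- plunger_top (a point): Centre of the top face of the blue round plunger cap, 24 mm across; moves with the plunger. Up, it lies in the chamber's frame at x -30, y +130, z +108 mm.
- plunger (a joint): Travel of the vent plunger downwards, m: 0 up, 0.014 fully down (hard stop). The spring needs 3 N to start and about 7.5 N fully down, and brings it back up when let go.
- beaker: Bystander: white plastic beaker, 73 mm across, 86 mm high, upright to the right of the chamber. Origin: centre of its underside.
- petri_dish: Bystander: low round dish, 70 mm across, 14 mm high, right of the chamber towards its front. Origin: centre of its underside.
- bottle_1: Bystander: small brown dropper bottle with black top, 33 mm across, 102 mm high, upright to the left of the chamber. Origin: centre of its underside.
- paste_2: Bystander: white and blue paste syringe, 123 mm long along its y, 17 mm thick, lying to the left of the chamber towards its front. Origin: centre of its underside.

How it is judged:
By the outcome, as a careful person would: the job done as asked, in the order asked, and still so for the second after the job is handed in, while the arm keeps its last pose, push and grip.
It also fails if it takes over 40 s, if anything falls off the work surface, if the arm or the gripper's body presses on something with over 40 N, if the wrist force passes 120 N, or if a joint passes its speed limit or range.

## Working session

There is one attempt and no reset: what is moved stays moved. The work goes in short steps, Python scripts to look and compute and a tool call to move; the robot and the scene stay as the last step left them, time stands still between calls to the robot, and variables do not carry over. Pictures are saved under pics/ and viewed, at most 10 in all, crops included, and the job is handed in when it is done.

Besides the shell and the picture viewer there is one more tool, called after "Request:" by a JSON object that holds its "api" and its "payload". servo_tool: Moves the arm, as the interface text tells. Its arguments: {"type":"object","properties":{"plan":{"type":"array","items":{"type":"object","properties":{"gripper":{"type":"number"},"translation":{"type":"array","items":{"type":"number"}},"angular":{"type":"array","items":{"type":"number"}}}}}},"required":["plan"]}

```bash
mkdir -p pics; ls; cat > h.py <<'E'
from station import *
import numpy as np, cv2
def pts(s):
    z=s["z_map"];K=s["camera_matrix"];E=s["extrinsics"]
    v,u=np.mgrid[0:480,0:640]
    P=np.stack([(u-K[0,2])/K[0,0]*z,-(v-K[1,2])/K[1,1]*z,-z],-1)
    return P@E[:3,:3].T+E[:3,3]
def save(s,n): cv2.imwrite("pics/"+n,s["color"][:,:,::-1])
E
python3 - <<'E'
from h import *
st=state();print({k:np.round(v,3).tolist() for k,v in st.items()})
for n in ["scene","top"]:
    s=snapshot(n);save(s,n+"0.png");np.savez(n+"0.npz",**s);print(n,s["extrinsics"].round(3).tolist(),s["camera_matrix"].tolist(),(s["z_map"]>0).mean(),list(s))
E
```

```text
pics
{'time': 0.0, 'q': [-1.349, 0.492, 1.559, 0.0, 1.092, -0.106], 'joint_vel': [-0.002, -0.0, -0.001, 0.001, 0.0, 0.0], 'joint_efforts': [-0.001, -61.265, -25.818, 0.069, 0.048, -0.0], 'position': [201.166, -591.44, 192.56], 'eef_rot': [-0.001, 0.987, 0.163, -0.0], 'ft_force': [0.98, -0.901, -0.047], 'moment': [0.044, -0.017, 0.007], 'gripper_force': 0.0, 'width': 95.056}
scene [[0.966, -0.195, 0.167, 769.516], [0.257, 0.743, -0.618, -718.476], [-0.004, 0.64, 0.769, 1041.401], [0.0, 0.0, 0.0, 1.0]] [[522.946385685359, 0.0, 317.30294431146683], [0.0, 522.946385685359, 241.62682081623893], [0.0, 0.0, 1.0]] 0.9543684895833333 ['color', 'z_map', 'camera_matrix', 'extrinsics']
top [[0.014, 0.998, -0.054, 513.565], [-1.0, 0.015, 0.016, 38.418], [0.016, 0.054, 0.998, 974.526], [0.0, 0.0, 0.0, 1.0]] [[479.3770649812277, 0.0, 312.12497682166173], [0.0, 479.3770649812277, 244.36329578100475], [0.0, 0.0, 1.0]] 0.9960416666666667 ['color', 'z_map', 'camera_matrix', 'extrinsics']
```

View pics/top0.png

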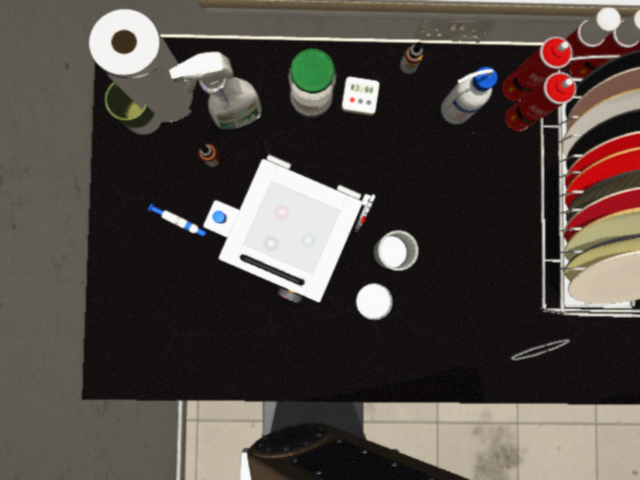

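View pics/scene0.png

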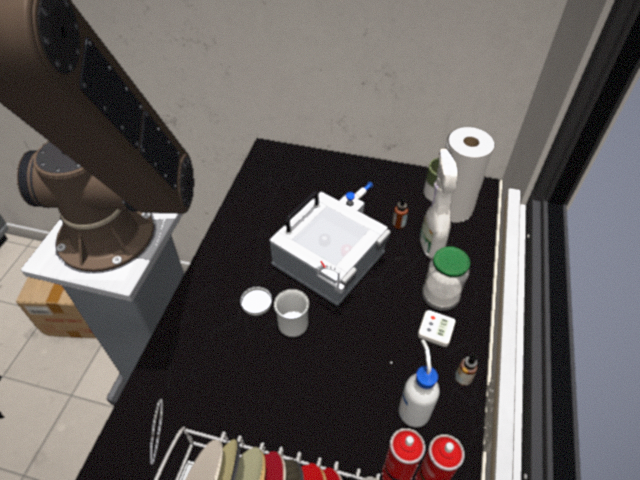

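The top view shows the chamber's lid with its corners near (268,162), (362,205), (320,298), (222,258). The bar runs (243,258)-(303,281), the plunger is at (219,217), and the dropper bottle is at (209,155). The syringe lies (150,207)-(205,234), and the beaker (395,250) and dish (374,302) are on the right. The scene view agrees: lid shut, sector on the right by the hinge.

```bash
cat >> h.py <<'E'
def ray(s,uv,h):
    K=s["camera_matrix"];E=s["extrinsics"]
    d=E[:3,:3]@np.array([(uv[0]-K[0,2])/K[0,0],-(uv[1]-K[1,2])/K[1,1],-1]);o=E[:3,3]
    return o+d*(h-o[2])/d[2]
def comp(m,seed,r):
    k=np.zeros(m.shape,np.uint8);cv2.circle(k,seed,r,1,-1)
    n,l,st,c=cv2.connectedComponentsWithStats((m&(k>0)).astype(np.uint8))
    i=1+np.argmax(st[1:,4]);return l==i,c[i],st[i,4]
E
python3 - <<'E'
from h import *
s=dict(np.load("top0.npz"));c=s["color"].astype(int);P=pts(s)
m,ce,a=comp(c.max(2)<70,(273,269),36)
r=cv2.minAreaRect(np.argwhere(m)[:,::-1].astype(np.float32));b=cv2.boxPoints(r)
e=sorted(b.tolist());A=ray(s,np.add(e[0],e[1])/2,154);B=ray(s,np.add(e[2],e[3])/2,154)
bar=ray(s,ce,154);print("bar",ce,a,bar.round(1),A.round(1),B.round(1),np.linalg.norm(A-B),"z",np.percentile(P[m][:,2],[10,50,90]))
y=(A-B)[:2]/np.linalg.norm((A-B)[:2]);x=np.array([y[1],-y[0]]);print("yaw bar",np.degrees(np.arctan2(x[1],x[0])))
m,ce,a=comp((c[:,:,2]>c[:,:,0]+60),(219,217),12);pl=ray(s,ce,108);print("plunger",ce,a,pl.round(1),"z",np.median(P[m][:,2]))
# lid outline
z=P[:,:,2];m,ce,a=comp((z>98)&(z<128)&(c.min(2)>120),(290,230),110)
m2=cv2.morphologyEx(m.astype(np.uint8),cv2.MORPH_CLOSE,np.ones((15,15)));m2=cv2.morphologyEx(m2,cv2.MORPH_OPEN,np.ones((31,31)))
q=np.argwhere(m2)[:,::-1];L=np.array([ray(s,p,110)[:2] for p in q],np.float32);r=cv2.minAreaRect(L);print("lid",r,a)
# pose from plunger and bar: rel (49,130) 
d=pl[:2]-bar[:2];yw=np.arctan2(d[1],d[0])-np.arctan2(130,49);print("dist",np.linalg.norm(d),np.hypot(130,49),"yaw",np.degrees(yw))
for n,sd,rr,lo,hi in [("bottle",(209,155),16,20,130),("beaker",(396,250),26,40,110),("dish",(374,302),22,5,40),("syr",(178,221),34,6,40),("sector",(367,212),22,115,185)]:
    m,ce,a=comp((z>lo)&(z<hi),sd,rr);Q=P[m];print(n,a,Q.mean(0).round(),Q.min(0).round(),Q.max(0).round())
E
```

```text
bar [260.85932722 288.99388379] 981 [480.8 111.8 154. ] [498.1 159.5 154. ] [459.   64.4 154. ] 102.875453518415 z [-1.30243043  0.77604564  3.19140919]
yaw bar -22.356140018863794
plunger [218.15384615 216.49230769] 130 [608.7 195.6 108. ] z 109.1806734386538
lid ((591.6178588867188, 61.61321258544922), (198.2457275390625, 209.70611572265625), 67.5498046875) 11857
dist 152.94444044380978 138.9280389266328 yaw -36.110286671367895
bottle 327 [733. 224.  65.] [721. 212.  22.] [755. 245. 103.]
beaker 530 [ 555. -143.   73.] [ 518. -171.   40.] [ 589. -100.   91.]
dish 160 [ 453. -107.   12.] [ 420. -137.    5.] [488. -67.  20.]
syr 422 [609. 292.  15.] [580. 237.   6.] [643. 352.  22.]
sector 136 [617. -67. 148.] [588. -80. 115.] [645. -55. 164.]
```

```bash
python3 - <<'E'
from h import *
s=dict(np.load("top0.npz"));c=s["color"].astype(int);P=pts(s);z=P[:,:,2]
m,ce,a=comp((c.max(2)<90)&(z>100),(273,269),38)
r=cv2.minAreaRect(np.argwhere(m)[:,::-1].astype(np.float32));b=cv2.boxPoints(r)
e=sorted(b.tolist());A=ray(s,np.add(e[0],e[1])/2,154);B=ray(s,np.add(e[2],e[3])/2,154)
bar=ray(s,r[0],154);print("bar",ce,r,a,bar.round(1),A.round(1),B.round(1),np.linalg.norm(A-B),"z",np.percentile(z[m],[10,50,90]))
y=(A-B)[:2];print("yaw",np.degrees(np.arctan2(-y[0],y[1])))
d=np.array([608.7,195.6])-bar[:2];yw=np.arctan2(d[1],d[0])-np.arctan2(130,49);print("dist",np.linalg.norm(d),np.hypot(130,49),"yaw",np.degrees(yw))
# scene cross-check
s=snapshot("scene");c=s["color"].astype(int);P=pts(s)
m,ce,a=comp((c[:,:,2]>c[:,:,0]+60),(351,198),9);print("pl scene",ce,a,ray(s,ce,106).round(1),P[m].mean(0))
E
```

```text
bar [271.93871866 269.70752089] ((271.9232482910156, 269.68023681640625), (67.62175750732422, 5.639406204223633), 23.070411682128906) 359 [513.9  93.5 154. ] [535.8 147.  154. ] [492.   40.1 154. ] 115.48149287384713 z [153.26677075 155.53754086 157.83122002]
yaw -22.245448225788746
dist 139.29380341734185 138.9280389266328 yaw -22.23847314457444
pl scene [349.96721311 195.26229508] 61 [606.3 200.5 106. ] [610.45861851 176.96936408 129.96326306]
```

```bash
cat >> h.py <<'E'
from scipy.spatial.transform import Rotation as Ro
YAW=-22.24; C=np.array([587.0,63.6])  # chamber
def ch(x,y,z): 
    a=np.radians(YAW);return np.array([C[0]+x*np.cos(a)-y*np.sin(a),C[1]+x*np.sin(a)+y*np.cos(a),z])
def go(p,turn=True):
    st=state();w,x,y,z=st["eef_rot"];R=Ro.from_quat([x,y,z,w]);a=np.radians(YAW)
    yy=np.array([np.cos(a),np.sin(a),0]);zz=np.array([0,0,-1.]);T=Ro.from_matrix(np.c_[np.cross(yy,zz),yy,zz])
    return R.inv().apply(np.array(p)-st["position"]).round(1).tolist(),np.degrees((R.inv()*T).as_rotvec()).round(2).tolist()
E
python3 - <<'E'
import station;print([n for n in dir(station) if n[0]!='_'])
from h import *
print(ch(-30,130,0),ch(-79,0,0));print(go([420,-250,300]),go([608.7,195.6,200]))
E
```

```text
['Unreachable', 'finger_overhang', 'hand_in', 'snapshot', 'state']
[608.43512236 195.28346718   0.        ] [513.87708045  93.50047887   0.        ]
([317.1, -253.0, -107.1], [-0.04, -0.02, -48.98]) ([639.2, -614.0, -6.7], [-0.04, -0.02, -48.98])
```

Request:
{"api": "servo_tool", "payload": {"plan": [{"gripper":0,"translation":[10,-8,-20],"angular":[0,0,-2]},{"gripper":0,"translation":[32,-25,-45],"angular":[0,0,-6]},{"gripper":0,"translation":[60,-48,-65],"angular":[0,0,-12]},{"gripper":0,"translation":[90,-72,-80],"angular":[0,0,-18]},{"gripper":0,"translation":[120,-96,-92],"angular":[0,0,-24]},{"gripper":0,"translation":[151,-120,-100],"angular":[0,0,-30]},{"gripper":0,"translation":[182,-145,-107],"angular":[0,0,-36]},{"gripper":0,"translation":[213,-170,-107],"angular":[0,0,-41]},{"gripper":0,"translation":[244,-195,-107],"angular":[0,0,-45]},{"gripper":0,"translation":[275,-219,-107],"angular":[0,0,-49]}]}}

```text
time: 0.98
position: [391.6, -293.9, 300.3]
eef_rot: [0.0, 0.829, 0.559, 0.0]
ft_force: [0.7, 0.1, -0.2]
width: 34.0
gripper_force: 0.0
```

```bash
python3 - <<'E'
from h import *
print(finger_overhang, state()["position"].tolist() if hasattr(state()["position"],'tolist') else state()["position"]);print(go([608.5,195.4,190]))
E
```

```text
8.0 [391.59481584496365, -293.92630277918636, 300.2954680567811]
([535.0, 17.5, 110.2], [0.02, 0.01, 0.21])
```

Request:
{"api": "servo_tool", "payload": {"plan": [{"gripper":0,"translation":[40,1,0],"angular":[0,0,0.2]},{"gripper":0,"translation":[80,3,0],"angular":[0,0,0.2]},{"gripper":0,"translation":[120,4,0],"angular":[0,0,0.2]},{"gripper":0,"translation":[160,5,0],"angular":[0,0,0.2]},{"gripper":0,"translation":[200,7,0],"angular":[0,0,0.2]},{"gripper":0,"translation":[240,8,0],"angular":[0,0,0.2]},{"gripper":0,"translation":[280,9,0],"angular":[0,0,0.2]},{"gripper":0,"translation":[320,10,0],"angular":[0,0,0.2]},{"gripper":0,"translation":[360,12,0],"angular":[0,0,0.2]},{"gripper":0,"translation":[400,13,0],"angular":[0,0,0.2]}]}}

```text
time: 1.82
position: [554.8, 71.6, 300.1]
eef_rot: [0.0, 0.831, 0.556, -0.0]
ft_force: [0.9, -0.9, 0.1]
width: 0.4
gripper_force: 0.0
```

Request:
{"api": "servo_tool", "payload": {"plan": [{"gripper":0,"translation":[38,1,5],"angular":[0,0,0]},{"gripper":0,"translation":[70,2,15],"angular":[0,0,0]},{"gripper":0,"translation":[98,3,30],"angular":[0,0,0]},{"gripper":0,"translation":[118,4,50],"angular":[0,0,0]},{"gripper":0,"translation":[130,4,75],"angular":[0,0,0]},{"gripper":0,"translation":[135,4.5,95],"angular":[0,0,0]},{"gripper":0,"translation":[135,4.5,110],"angular":[0,0,0]},{"gripper":0,"translation":[135,4.5,120],"angular":[0,0,0]},{"gripper":0,"translation":[135,4.5,125],"angular":[0,0,0]},{"gripper":0,"translation":[135,4.5,125],"angular":[0,0,0]}]}}

```text
time: 2.65
position: [609.8, 192.4, 174.3]
eef_rot: [-0.0, 0.831, 0.556, -0.001]
ft_force: [0.3, -0.5, -0.2]
width: 0.2
gripper_force: 0.0
```

```bash
python3 - <<'E'
from h import *
print(go([608.5,195.4,120]),state()["width"])
s=snapshot("wrist");save(s,"w1.png");print(s["extrinsics"].round(2).tolist())
c=s["color"].astype(int);m=(c[:,:,2]>c[:,:,0]+60)
n,l,st,ce=cv2.connectedComponentsWithStats(m.astype(np.uint8))
for i in range(1,n):
    if st[i,4]>60: print(st[i],ce[i].round(),ray(s,ce[i],108).round(1))
E
```

```text
([2.4, -2.3, 54.4], [-0.06, 0.05, -0.19]) 0.2344471895418711
[[0.92, 0.37, 0.1, 638.23], [-0.38, 0.89, 0.24, 259.88], [0.0, -0.26, 0.97, 366.13], [0.0, 0.0, 0.0, 1.0]]
[261   3  22  45 586] [271.  23.] [633.  317.4 108. ]
[259 116  21  17 341] [269. 124.] [609.8 269.  108. ]
[262 151  14  21 269] [268. 161.] [600.9 250.1 108. ]
[ 297  218   37   38 1075] [315. 237.] [608.7 196.8 108. ]
```

View pics/w1.png

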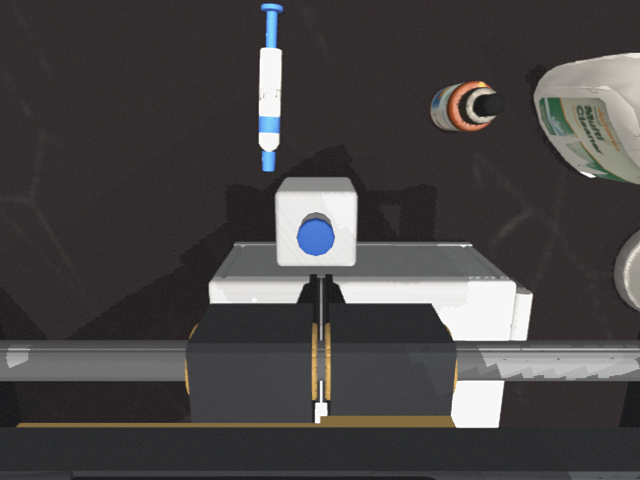

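The plunger cap is at (315,237), clear of the lid, with syringe and bottle well away. The fingers are closed and 3–4 mm off it, so I correct that and press.

Request:
{"api": "servo_tool", "payload": {"plan": [{"gripper":0,"translation":[2.9,-2.5,10],"angular":[0,0,-0.2]},{"gripper":0,"translation":[2.9,-2.5,25],"angular":[0,0,-0.2]},{"gripper":0,"translation":[2.9,-2.5,40],"angular":[0,0,-0.2]},{"gripper":0,"translation":[2.9,-2.5,50],"angular":[0,0,-0.2]},{"gripper":0,"translation":[2.9,-2.5,55],"angular":[0,0,-0.2]},{"gripper":0,"translation":[2.9,-2.5,59],"angular":[0,0,-0.2]},{"gripper":0,"translation":[2.9,-2.5,62],"angular":[0,0,-0.2]},{"gripper":0,"translation":[2.9,-2.5,65],"angular":[0,0,-0.2]},{"gripper":0,"translation":[2.9,-2.5,67],"angular":[0,0,-0.2]},{"gripper":0,"translation":[2.9,-2.5,67],"angular":[0,0,-0.2]}]}}

```text
time: 3.53
position: [608.8, 196.2, 108.0]
eef_rot: [0.0, 0.83, 0.558, -0.0]
ft_force: [-0.9, -0.2, 0.1]
width: 0.4
gripper_force: 0.0
```

```bash
python3 - <<'E'
from h import *
st=state();print(st["position"],st["ft_force"],st["moment"])
a=snapshot("scene");w=snapshot("wrist");t=snapshot("top")
im=np.hstack([cv2.resize(a["color"][150:300,260:460],(400,300),interpolation=2),cv2.resize(w["color"],(400,300))])
cv2.imwrite("pics/c1.png",im[:,:,::-1])
c=w["color"].astype(int);m=(c[:,:,2]>c[:,:,0]+60);n,l,s,ce=cv2.connectedComponentsWithStats(m.astype(np.uint8))
P=pts(w)
for i in range(1,n):
    if s[i,4]>60: print(s[i],ce[i].round(),P[l==i].mean(0).round(1))
E
```

```text
[608.84627923 196.21127699 108.04000915] [-0.89668968 -0.22198589  0.06335844] [-0.05062219 -0.09971124 -0.03598871]
[257   0  14  37 500] [264.  18.] [627.9 332.1  12.6]
[248 120  26  22 509] [261. 130.] [600.1 272.2  19.1]
[252 162  17  26 383] [260. 175.] [587.1 246.6  12.6]
[ 294  255   49   48 1054] [317. 271.] [609.9 201.3 109.2]
```

View pics/c1.png

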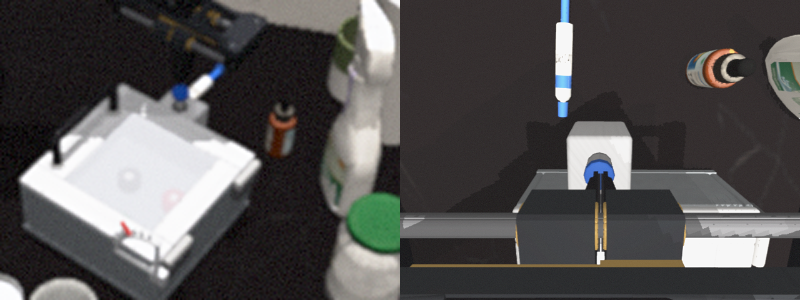

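The wrist view (right half) shows the fingertips over the cap at about (599,172), still covering it from above. The cap top is still at 109 mm and there is no force. I continue down gently and watch the force.

Request:
{"api": "servo_tool", "payload": {"plan": [{"gripper":0,"translation":[0,0,1],"angular":[0,0,0]},{"gripper":0,"translation":[0,0,2],"angular":[0,0,0]},{"gripper":0,"translation":[0,0,3],"angular":[0,0,0]},{"gripper":0,"translation":[0,0,4],"angular":[0,0,0]},{"gripper":0,"translation":[0,0,5],"angular":[0,0,0]},{"gripper":0,"translation":[0,0,6],"angular":[0,0,0]},{"gripper":0,"translation":[0,0,6],"angular":[0,0,0]},{"gripper":0,"translation":[0,0,6],"angular":[0,0,0]},{"gripper":0,"translation":[0,0,6],"angular":[0,0,0]},{"gripper":0,"translation":[0,0,6],"angular":[0,0,0]}]}}

```text
time: 4.52
position: [608.9, 196.2, 102.1]
eef_rot: [0.0, 0.83, 0.558, 0.0]
ft_force: [-0.4, 0.5, -0.9]
width: 0.2
gripper_force: 0.0
```

```bash
python3 - <<'E'
from h import *
w=snapshot("wrist");P=pts(w);c=w["color"].astype(int)
cv2.imwrite("pics/w3.png",cv2.resize(w["color"][200:350,220:420],(800,600),interpolation=2)[:,:,::-1])
m=(c[:,:,2]>c[:,:,0]+60);m[:220]=0;print(m.sum(),P[m].mean(0),np.percentile(P[m][:,2],[5,50,95]))
for v in range(240,340,8): print(v,P[v,300:340:6].round().astype(int).tolist())
E
```

```text
945 [609.94758336 201.88867619 109.17183804] [105.33064194 108.10256827 109.49852261]
240 [[605, 213, 81], [608, 212, 80], [611, 211, 80], [614, 209, 80], [616, 208, 81], [619, 207, 81], [622, 206, 81]]
248 [[603, 209, 80], [606, 208, 80], [609, 207, 80], [612, 206, 81], [615, 204, 79], [618, 203, 80], [620, 202, 80]]
256 [[602, 205, 81], [605, 204, 83], [608, 203, 83], [610, 202, 81], [613, 201, 83], [616, 200, 82], [619, 198, 81]]
264 [[600, 201, 82], [607, 208, 107], [610, 207, 107], [612, 206, 109], [615, 205, 108], [617, 204, 108], [618, 195, 83]]
272 [[603, 205, 108], [606, 205, 109], [608, 204, 108], [611, 202, 108], [613, 202, 109], [616, 201, 109], [618, 200, 109]]
280 [[602, 202, 109], [604, 201, 108], [611, 208, 131], [612, 206, 127], [614, 205, 127], [617, 205, 131], [617, 196, 108]]
288 [[600, 199, 109], [609, 209, 140], [611, 208, 139], [612, 206, 137], [614, 205, 136], [617, 206, 141], [619, 204, 139]]
296 [[607, 209, 147], [609, 209, 148], [611, 208, 149], [612, 206, 144], [614, 205, 144], [617, 206, 149], [619, 205, 149]]
304 [[618, 230, 207], [620, 229, 207], [621, 229, 208], [612, 206, 152], [614, 205, 151], [624, 228, 208], [626, 227, 208]]
312 [[619, 230, 212], [620, 230, 212], [621, 229, 211], [612, 206, 158], [614, 205, 158], [624, 228, 212], [625, 227, 212]]
320 [[619, 230, 216], [620, 229, 215], [620, 228, 213], [612, 206, 165], [614, 205, 165], [624, 228, 215], [625, 227, 216]]
328 [[619, 230, 218], [620, 229, 219], [620, 227, 215], [612, 205, 169], [614, 205, 169], [624, 228, 218], [625, 227, 219]]
336 [[619, 230, 221], [620, 229, 222], [620, 227, 218], [612, 206, 175], [614, 204, 174], [624, 227, 221], [625, 227, 221]]
```

View pics/w3.png

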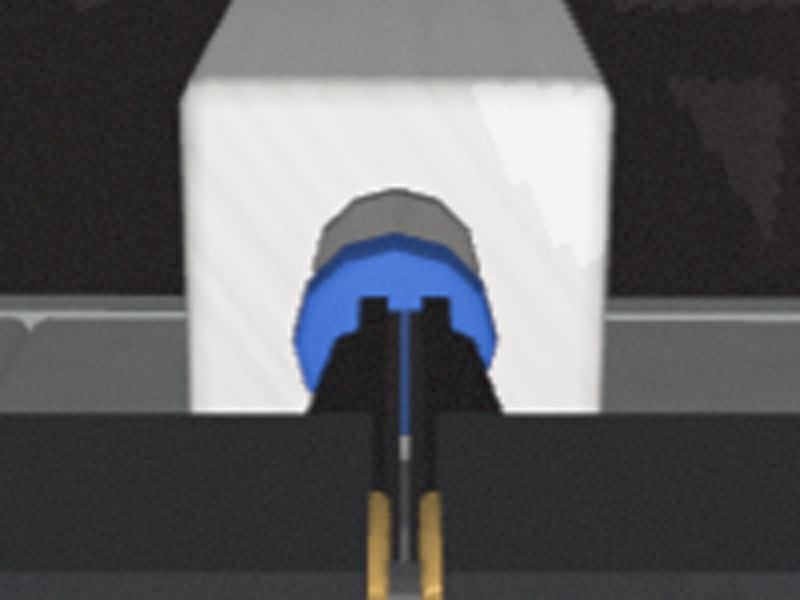

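The fingertips are centred on the cap but their lowest visible edge is still above it: the tip is at about (400,297) in the crop, with finger depth of 127 mm just behind it against a cap top of 109 mm. The tips therefore stand higher than finger_overhang suggests. I keep lowering in small steps.

Request:
{"api": "servo_tool", "payload": {"plan": [{"gripper":0,"translation":[0,0,1],"angular":[0,0,0]},{"gripper":0,"translation":[0,0,2],"angular":[0,0,0]},{"gripper":0,"translation":[0,0,3],"angular":[0,0,0]},{"gripper":0,"translation":[0,0,4],"angular":[0,0,0]},{"gripper":0,"translation":[0,0,5],"angular":[0,0,0]},{"gripper":0,"translation":[0,0,6],"angular":[0,0,0]},{"gripper":0,"translation":[0,0,7],"angular":[0,0,0]},{"gripper":0,"translation":[0,0,8],"angular":[0,0,0]},{"gripper":0,"translation":[0,0,8],"angular":[0,0,0]},{"gripper":0,"translation":[0,0,8],"angular":[0,0,0]}]}}

```text
time: 5.4
position: [608.8, 196.2, 94.0]
eef_rot: [0.0, 0.83, 0.558, -0.0]
ft_force: [0.2, 0.9, -0.1]
width: 0.7
gripper_force: 0.0
```

```bash
python3 - <<'E'
from h import *
w=snapshot("wrist");P=pts(w);c=w["color"].astype(int)
a=cv2.resize(w["color"][200:350,220:420],(400,300),interpolation=2)
t=snapshot("top");b=cv2.resize(t["color"][150:300,150:350],(400,300),interpolation=2)
cv2.imwrite("pics/w4.png",np.hstack([a,b])[:,:,::-1])
m=(c[:,:,2]>c[:,:,0]+60);m[:220]=0;print(m.sum(),P[m].mean(0),np.percentile(P[m][:,2],[5,50,95]))
for v in range(270,290,2): print(v,P[v,306:336:4,1:].round().astype(int).tolist())
# scene: what depth does the gripper region show
s=snapshot("scene");Q=pts(s);d=np.linalg.norm(Q[:,:,:2]-[608.8,196.2],axis=2)
k=(d<40)&(Q[:,:,2]>112);print(k.sum(),np.percentile(Q[k][:,2],[0,2,5,20,50]) if k.any() else 0)
E
```

```text
765 [609.82321259 202.60507744 109.13730518] [104.92176246 107.94348287 109.83310906]
270 [[208, 107], [208, 109], [207, 108], [205, 106], [206, 109], [204, 107], [204, 107], [202, 104]]
272 [[207, 108], [206, 108], [206, 108], [206, 109], [205, 109], [204, 108], [203, 108], [202, 106]]
274 [[206, 108], [208, 116], [207, 115], [204, 107], [204, 109], [206, 117], [205, 116], [202, 108]]
276 [[205, 108], [208, 119], [208, 119], [204, 109], [203, 109], [206, 118], [205, 119], [201, 108]]
278 [[205, 108], [208, 121], [208, 121], [206, 118], [205, 117], [206, 121], [205, 121], [200, 107]]
280 [[204, 109], [209, 124], [208, 124], [206, 119], [205, 120], [206, 124], [205, 122], [199, 108]]
282 [[203, 109], [208, 126], [208, 126], [205, 121], [205, 122], [206, 127], [205, 125], [198, 108]]
284 [[209, 128], [208, 128], [208, 128], [205, 123], [205, 124], [206, 127], [205, 127], [205, 128]]
286 [[209, 130], [208, 130], [208, 130], [206, 126], [205, 127], [206, 129], [205, 130], [205, 130]]
288 [[209, 131], [208, 132], [207, 131], [205, 127], [205, 129], [206, 131], [205, 132], [205, 132]]
1851 [112.872209   134.31931558 154.31600604 216.90721708 261.2132026 ]
```

View pics/w4.png

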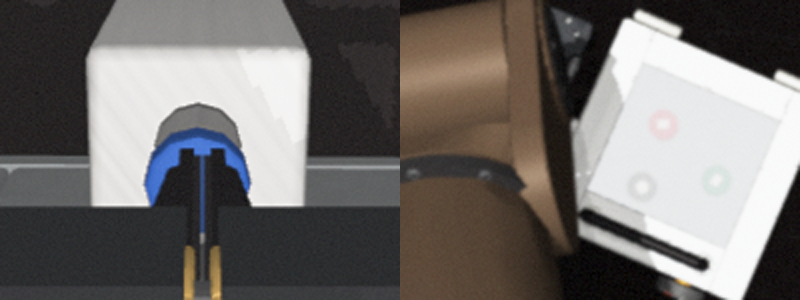

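The left crop shows tips at (200,150) still above the cap; depth puts them at about 115 mm with TCP at 94. So the true tip is about 21 mm behind the reported TCP. I expect contact near TCP 87 and the stop near 73.

Request:
{"api": "servo_tool", "payload": {"plan": [{"gripper":0,"translation":[0,0,3],"angular":[0,0,0]},{"gripper":0,"translation":[0,0,6],"angular":[0,0,0]},{"gripper":0,"translation":[0,0,8],"angular":[0,0,0]},{"gripper":0,"translation":[0,0,10],"angular":[0,0,0]},{"gripper":0,"translation":[0,0,12],"angular":[0,0,0]},{"gripper":0,"translation":[0,0,14],"angular":[0,0,0]},{"gripper":0,"translation":[0,0,15],"angular":[0,0,0]},{"gripper":0,"translation":[0,0,15],"angular":[0,0,0]},{"gripper":0,"translation":[0,0,15],"angular":[0,0,0]},{"gripper":0,"translation":[0,0,15],"angular":[0,0,0]}]}}

```text
time: 6.38
position: [608.8, 196.2, 79.3]
eef_rot: [0.0, 0.83, 0.558, 0.0]
ft_force: [-1.0, -1.2, 4.8]
width: 0.4
gripper_force: 2.5
```

Request:
{"api": "servo_tool", "payload": {"plan": [{"gripper":0,"translation":[0,0,2],"angular":[0,0,0]},{"gripper":0,"translation":[0,0,4],"angular":[0,0,0]},{"gripper":0,"translation":[0,0,6],"angular":[0,0,0]},{"gripper":0,"translation":[0,0,7],"angular":[0,0,0]},{"gripper":0,"translation":[0,0,8],"angular":[0,0,0]},{"gripper":0,"translation":[0,0,9],"angular":[0,0,0]},{"gripper":0,"translation":[0,0,9],"angular":[0,0,0]},{"gripper":0,"translation":[0,0,9],"angular":[0,0,0]},{"gripper":0,"translation":[0,0,9],"angular":[0,0,0]},{"gripper":0,"translation":[0,0,9],"angular":[0,0,0]}]}}

```text
time: 7.22
position: [609.0, 196.3, 72.6]
eef_rot: [0.0, 0.83, 0.558, 0.001]
ft_force: [-8.2, -2.1, 25.9]
width: 0.4
gripper_force: 12.8
```

```bash
python3 - <<'E'
from h import *
w=snapshot("wrist");P=pts(w);c=w["color"].astype(int)
m=(c[:,:,2]>c[:,:,0]+60);m[:220]=0;print(m.sum(),np.percentile(P[m][:,2],[5,50,95]))
E
```

```text
528 [89.6256922  93.68276878 95.49204127]
```

Request:
{"api": "servo_tool", "payload": {"plan": [{"gripper":0,"translation":[0,0,-5],"angular":[0,0,0]},{"gripper":0,"translation":[0,0,-15],"angular":[0,0,0]},{"gripper":0,"translation":[0,0,-30],"angular":[0,0,0]},{"gripper":0,"translation":[0,0,-55],"angular":[0,0,0]},{"gripper":0,"translation":[0,0,-85],"angular":[0,0,0]},{"gripper":0,"translation":[0,0,-115],"angular":[0,0,0]},{"gripper":20,"translation":[0,0,-140],"angular":[0,0,0]},{"gripper":45,"translation":[0,0,-155],"angular":[0,0,0]},{"gripper":45,"translation":[0,0,-160],"angular":[0,0,0]},{"gripper":45,"translation":[0,0,-160],"angular":[0,0,0]}]}}

```text
time: 8.1
position: [609.1, 196.3, 231.0]
eef_rot: [0.0, 0.83, 0.558, 0.001]
ft_force: [0.3, 0.0, -0.1]
width: 22.0
gripper_force: 0.0
```

```bash
python3 - <<'E'
from h import *
w=snapshot("wrist");P=pts(w);c=w["color"].astype(int)
m,ce,a=comp(c[:,:,2]>c[:,:,0]+60,(317,225),60);print(a,np.percentile(P[m][:,2],[5,50,95]))
print(go([513.9,93.5,200]))
# fingertips relative to TCP: near points
st=state();q=P-st["position"];z=w["z_map"];k=(z>0)&(P[:,:,2]>st["position"][2]-15)&(np.linalg.norm(q[:,:,:2],axis=2)<45)
print(k.sum(),np.percentile(q[k][:,2],[0,1,5,20]),st["width"],st["position"])
E
```

```text
728 [106.9104791  108.23577034 109.43938892]
([-130.9, -48.9, 29.7], [-0.01, 0.01, 0.02])
64889 [ 22.30305405  39.33178288  77.43376879 118.24242929] 25.62787774487422 [608.66173557 196.2040093  229.62619197]
```

The plunger went to 94 mm (full 14 mm) and came back to 108 mm. Next I move over the bar.

Request:
{"api": "servo_tool", "payload": {"plan": [{"gripper":50,"translation":[-10,-4,0],"angular":[0,0,0]},{"gripper":50,"translation":[-35,-13,0],"angular":[0,0,0]},{"gripper":50,"translation":[-65,-24,0],"angular":[0,0,0]},{"gripper":50,"translation":[-95,-36,10],"angular":[0,0,0]},{"gripper":50,"translation":[-118,-44,25],"angular":[0,0,0]},{"gripper":50,"translation":[-128,-48,45],"angular":[0,0,0]},{"gripper":50,"translation":[-131,-49,60],"angular":[0,0,0]},{"gripper":50,"translation":[-131,-49,65],"angular":[0,0,0]},{"gripper":50,"translation":[-131,-49,65],"angular":[0,0,0]},{"gripper":50,"translation":[-131,-49,65],"angular":[0,0,0]}]}}

```text
time: 8.98
position: [514.0, 93.6, 164.9]
eef_rot: [-0.0, 0.83, 0.558, -0.0]
ft_force: [-0.8, -0.3, -0.1]
width: 50.1
gripper_force: 0.0
```

```bash
python3 - <<'E'
from h import *
w=snapshot("wrist");P=pts(w);save(w,"w5.png")
c=w["color"].astype(int);k=(c.max(2)<90)&(np.abs(P[:,:,2]-152)<8)
print(go([513.9,93.5,107]),k.sum(),P[k].mean(0),P[k].min(0),P[k].max(0),state()["width"])
# chamber coords of bar pixels
a=np.radians(YAW);d=P[k][:,:2]-C;X=d@[np.cos(a),np.sin(a)];Y=d@[-np.sin(a),np.cos(a)]
print(np.percentile(X,[2,50,98]),np.percentile(Y,[2,98]))
E
```

```text
([-0.3, -0.3, 58.4], [0.02, -0.0, 0.04]) 4507 [518.71723529 107.82481552 154.22004486] [493.45034822  56.51109463 144.08752242] [540.0233674  151.396387   157.66952572] 49.7189895725263
[-85.54524168 -80.0229055  -74.37468796] [-33.90507843  59.19634921]
```

View pics/w5.png

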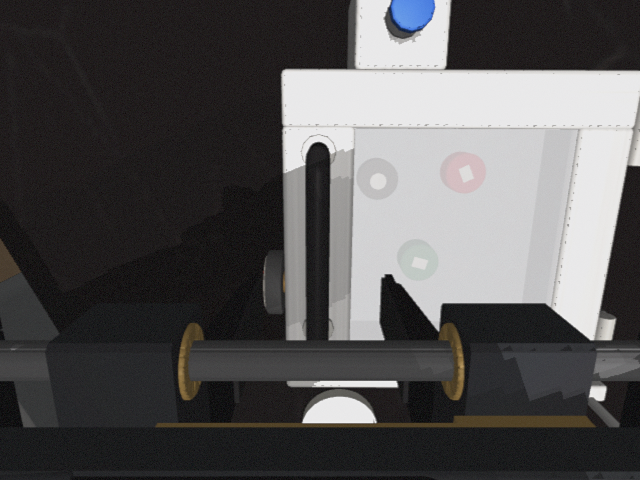

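The bar (column 318, rows 143–340) lies midway between the fingers (about 240 and 385) and parallel to the pads. I descend and close.

Request:
{"api": "servo_tool", "payload": {"plan": [{"gripper":50,"translation":[0,-0.5,8],"angular":[0,0,0]},{"gripper":50,"translation":[0,-0.5,22],"angular":[0,0,0]},{"gripper":50,"translation":[0,-0.5,38],"angular":[0,0,0]},{"gripper":50,"translation":[0,-0.5,50],"angular":[0,0,0]},{"gripper":50,"translation":[0,-0.5,56],"angular":[0,0,0]},{"gripper":40,"translation":[0,-0.5,58],"angular":[0,0,0]},{"gripper":30,"translation":[0,-0.5,58],"angular":[0,0,0]},{"gripper":15,"translation":[0,-0.5,58],"angular":[0,0,0]},{"gripper":0,"translation":[0,-0.5,58],"angular":[0,0,0]},{"gripper":0,"translation":[0,-0.5,58],"angular":[0,0,0]}]}}

```text
time: 9.87
position: [513.8, 93.7, 107.7]
eef_rot: [0.0, 0.83, 0.558, 0.0]
ft_force: [0.0, 0.8, 0.6]
width: 22.1
gripper_force: 0.0
```

Request:
{"api": "servo_tool", "payload": {"plan": [{"gripper":0,"translation":[0,0,0],"angular":[0,0,0]},{"gripper":0,"translation":[0,0,0],"angular":[0,0,0]},{"gripper":0,"translation":[0,0,0],"angular":[0,0,0]},{"gripper":0,"translation":[0,0,0],"angular":[0,0,0]},{"gripper":0,"translation":[0,0,0],"angular":[0,0,0]},{"gripper":0,"translation":[0,0,0],"angular":[0,0,0]},{"gripper":0,"translation":[0,0,0],"angular":[0,0,0]},{"gripper":0,"translation":[0,0,0],"angular":[0,0,0]},{"gripper":0,"translation":[0,0,0],"angular":[0,0,0]},{"gripper":0,"translation":[0,0,0],"angular":[0,0,0]}]}}

```text
time: 10.7
position: [512.2, 94.2, 107.3]
eef_rot: [-0.001, 0.83, 0.558, -0.001]
ft_force: [-5.7, 4.5, 4.9]
width: 11.0
gripper_force: 30.0
```

```bash
python3 - <<'E'
import numpy as np
for t in [0,5,10,15,20,25,30,35,40,45,50]:
    a=np.radians(t);print(t,round(-185*np.cos(a)+50*np.sin(a)+185,1),round(185*np.sin(a)+50*np.cos(a)-50,1))
E
```

```text
0 0.0 0.0
5 5.1 15.9
10 11.5 31.4
15 19.2 46.2
20 28.3 60.3
25 38.5 73.5
30 49.8 85.8
35 62.1 97.1
40 75.4 107.2
45 89.5 116.2
50 104.4 123.9
```

The bar is gripped (11 mm, 30 N). I swing along the arc in tool y (+) and z (−).

Request:
{"api": "servo_tool", "payload": {"plan": [{"gripper":0,"translation":[0,0,-6],"angular":[0,0,0]},{"gripper":0,"translation":[0,3,-12.5],"angular":[0,0,0]},{"gripper":0,"translation":[0,5,-19],"angular":[0,0,0]},{"gripper":0,"translation":[0,8,-25],"angular":[0,0,0]},{"gripper":0,"translation":[0,10.5,-31.5],"angular":[0,0,0]},{"gripper":0,"translation":[0,13.5,-37.5],"angular":[0,0,0]},{"gripper":0,"translation":[0,16.5,-43.5],"angular":[0,0,0]},{"gripper":0,"translation":[0,20,-49],"angular":[0,0,0]},{"gripper":0,"translation":[0,23.5,-55],"angular":[0,0,0]},{"gripper":0,"translation":[0,27.5,-60.5],"angular":[0,0,0]}]}}

```text
time: 11.53
position: [537.1, 83.8, 168.1]
eef_rot: [-0.002, 0.83, 0.558, -0.002]
ft_force: [-11.4, 7.8, 0.2]
width: 11.0
gripper_force: 30.0
```

Request:
{"api": "servo_tool", "payload": {"plan": [{"gripper":0,"translation":[0,2.5,-5.5],"angular":[0,0,0]},{"gripper":0,"translation":[0,6,-11],"angular":[0,0,0]},{"gripper":0,"translation":[0,10.5,-16],"angular":[0,0,0]},{"gripper":0,"translation":[0,15,-21],"angular":[0,0,0]},{"gripper":0,"translation":[0,19.5,-25.5],"angular":[0,0,0]},{"gripper":0,"translation":[0,24,-30],"angular":[0,0,0]},{"gripper":0,"translation":[0,29,-34.5],"angular":[0,0,0]},{"gripper":0,"translation":[0,34,-39],"angular":[0,0,0]},{"gripper":0,"translation":[0,39.5,-43],"angular":[0,0,0]},{"gripper":0,"translation":[0,45,-47],"angular":[0,0,0]}]}}

```text
time: 12.37
position: [578.6, 66.7, 216.2]
eef_rot: [-0.002, 0.83, 0.558, -0.002]
ft_force: [-17.7, 4.8, 12.8]
width: 11.2
gripper_force: 30.0
```

```bash
cat >> h.py <<'E'
def lid():
    """lid angle from the dark bar in the wrist view's depth, and its top-plane from scene"""
    a=np.radians(YAW);ex=np.array([np.cos(a),np.sin(a)]);ey=np.array([-ex[1],ex[0]])
    for n in ["scene","wrist","top"]:
        s=snapshot(n);P=pts(s);d=P[:,:,:2]-C;X=d@ex-106;Y=d@ey;Z=P[:,:,2]-100
        k=(s["z_map"]>0)&(np.abs(Y)>75)&(np.abs(Y)<97)&(X>-170)&(X<-15)&(Z>35)&(Z<185)&(s["color"].min(2)>110)
        if k.sum()>60:
            # lid's upper face: r*(-c,s)+10*(s,c)
            r=np.hypot(X[k],Z[k]);an=np.degrees(np.arctan2(Z[k],-X[k])-np.arcsin(10/r));print(n,k.sum(),np.percentile(an,[10,50,90]).round(1))
E
python3 - <<'E'
from h import *
lid();st=state();a=np.radians(YAW);d=st["position"]-[512.2,94.2,107.3]
print("dx",d[0]*np.cos(a)+d[1]*np.sin(a),"dz",d[2],st["ft_force"])
s=snapshot("scene");save(s,"s2.png")
E
```

```text
scene 988 [32.2 35.2 36.7]
wrist 12783 [35.4 37.1 37.6]
top 159 [33.7 35.5 36.5]
dx 72.5272009769194 dz 109.2119353143044 [-15.60016397   4.08775215  11.32336101]
```

Request:
{"api": "servo_tool", "payload": {"plan": [{"gripper":0,"translation":[0,0,-1],"angular":[0,0,0]},{"gripper":0,"translation":[0,2,-3.5],"angular":[0,0,0]},{"gripper":0,"translation":[0,5,-6],"angular":[0,0,0]},{"gripper":0,"translation":[0,9,-8.5],"angular":[0,0,0]},{"gripper":0,"translation":[0,13,-11],"angular":[0,0,0]},{"gripper":0,"translation":[0,17,-13.5],"angular":[0,0,0]},{"gripper":0,"translation":[0,20,-15],"angular":[0,0,0]},{"gripper":0,"translation":[0,22.5,-16],"angular":[0,0,0]},{"gripper":0,"translation":[0,22.5,-16],"angular":[0,0,0]},{"gripper":0,"translation":[0,22.5,-16],"angular":[0,0,0]}]}}

```text
time: 13.4
position: [600.8, 57.5, 231.8]
eef_rot: [-0.0, 0.83, 0.558, -0.001]
ft_force: [-10.6, 1.0, 5.2]
width: 11.4
gripper_force: 30.0
```

```bash
sed -i 's/arcsin(10/arcsin(5/' h.py; python3 - <<'E'
from h import *
lid();st=state();a=np.radians(YAW);d=st["position"]-[512.2,94.2,107.3]
print("dx",d[0]*np.cos(a)+d[1]*np.sin(a),"dz",d[2],st["ft_force"],st["width"])
s=snapshot("scene");i=cv2.resize(s["color"][180:300,240:400],(800,600),interpolation=cv2.INTER_CUBIC);cv2.imwrite("pics/s3.png",i[:,:,::-1])
w=snapshot("wrist");save(w,"w6.png")
E
```

```text
scene 1043 [43.9 45.9 47.1]
wrist 12086 [46.6 46.9 47.2]
dx 95.83606863426596 dz 124.46952938903316 [-10.06084946   1.44128445   6.38814307] 11.041782634276142
```

View pics/s3.png

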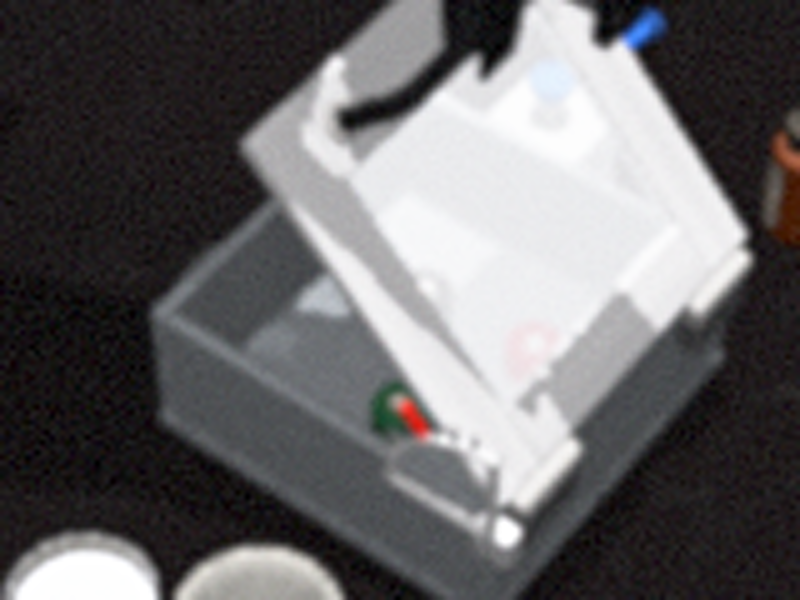

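The scene crop shows the lid held open by the bar in the gripper, with the red sector mark at (410,417). I take the lid angle from a plane fit, which doesn't depend on the hinge position.

```bash
cat >> h.py <<'E'
def plane(n="wrist"):
    a=np.radians(YAW);ex=np.array([np.cos(a),np.sin(a)]);ey=np.array([-ex[1],ex[0]])
    s=snapshot(n);P=pts(s);d=P[:,:,:2]-C;X=d@ex-106;Y=d@ey;Z=P[:,:,2]-100
    k=(s["z_map"]>0)&(np.abs(Y)>75)&(np.abs(Y)<97)&(X>-170)&(X<-15)&(Z>25)&(Z<185)&(s["color"].min(2)>110)
    A=np.c_[X[k],Y[k],Z[k]]
    for _ in range(4):
        c=A.mean(0);nv=np.linalg.svd(A-c,full_matrices=False)[2][2];nv*=np.sign(nv[2]);r=(A-c)@nv;A=A[np.abs(r)<max(2,2*np.median(np.abs(r)))]
    print(n,len(A),"tilt",np.degrees(np.arctan2(nv[0],nv[2])),"ny",nv[1],"offset from hinge",c@nv,A.min(0).round(),A.max(0).round(),r.std())
E
python3 - <<'E'
from h import *
plane();plane("scene")
E
```

```text
wrist 11940 tilt 46.94835314445638 ny -0.002111513014972745 offset from hinge 4.767577433599545 [-139.  -97.   25.] [-16.  97. 155.] 0.5228375145900767
scene 776 tilt 47.09070901071232 ny -0.005173083648903864 offset from hinge 2.603417414573993 [-141.  -97.   25.] [-19.  97. 155.] 1.0285454048512268
```

Request:
{"api": "servo_tool", "payload": {"plan": [{"gripper":0,"translation":[0,1.5,-1],"angular":[0,0,0]},{"gripper":0,"translation":[0,3.5,-2],"angular":[0,0,0]},{"gripper":0,"translation":[0,5.5,-3],"angular":[0,0,0]},{"gripper":0,"translation":[0,7.5,-4],"angular":[0,0,0]},{"gripper":0,"translation":[0,9,-4.7],"angular":[0,0,0]},{"gripper":0,"translation":[0,9,-4.7],"angular":[0,0,0]},{"gripper":0,"translation":[0,9,-4.7],"angular":[0,0,0]},{"gripper":0,"translation":[0,9,-4.7],"angular":[0,0,0]},{"gripper":0,"translation":[0,9,-4.7],"angular":[0,0,0]},{"gripper":0,"translation":[0,9,-4.7],"angular":[0,0,0]}]}}

```text
time: 14.58
position: [609.2, 54.1, 236.6]
eef_rot: [-0.0, 0.83, 0.558, -0.0]
ft_force: [-10.7, 0.9, 5.4]
width: 11.0
gripper_force: 30.0
```

```bash
python3 - <<'E'
from h import *
plane();plane("scene");st=state();print(st["time"],st["ft_force"],st["width"],st["gripper_force"])
E
```

```text
wrist 11525 tilt 50.000931820364634 ny -0.0021788395952274816 offset from hinge 4.712751750053621 [-131.  -97.   25.] [-15.  97. 161.] 0.5117296968274834
scene 786 tilt 50.05076763728989 ny -0.0037767517038652227 offset from hinge 2.636846826862766 [-134.  -97.   25.] [-16.  97. 161.] 1.0150860875385137
14.6833 [-9.68084652 -0.01125159  5.40074394] 11.076471627307026 30.001260638237
```

The lid is at 50.0° in both views, with a steady grip.

```bash
python3 -c "
from station import *
print(hand_in())"
```

```text
the job is handed in; nothing more can be done
None
```

I vented the chamber with one full 14 mm plunger press and release, then raised the lid and handed the job in with the gripper still holding the bar at 50° (50.0° by camera). It took about 15 s, and I saw no contact with the things around the chamber, though I took no final picture of them.

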